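# Put the hone away in the strut-lid tool chest

## Task

Put the sandstone hone away. First lift the tool chest's lid by its overhanging front edge until its struts take over and hold it wide open on their own; then draw the grey rectangular hone out sideways from under the bamboo rack's slats and set it down gently, flat on the floor of the chest's wide empty bay. Leave the lid standing open and do not disturb the antler segment or the other things on the bench.

Things in the scene. Friction and masses are not known exactly. Their poses are not given: they have to be found in the camera images.
- chest: Fixed low tool chest of mid-brown wood on the bench's left half, 200 (x) x 270 (y) x 85 mm high without its lid, walls and floor 10 mm thick; origin at the centre of its underside. It is turned a quarter (+-0.25 rad): its front (-x) faces the robot's right, the bench's middle; its x points from front to hinge side, to the robot's left; z up.
- lid (a joint): Angle of the chest's lid in rad: 0 closed (level), 1.4 at its open stop. Hinged along chest y on the far rim. Two struts carry most of its weight: below about 0.85 rad it falls shut, above that they raise it to 1.4 and hold it. Lifting takes about 2 N at the front edge at first, less later, plus damping of 0.3 N m s/rad. Its overhanging front fits a finger tilted 45 degrees beneath it.
- lid_lip (a point): Middle of the lower front edge of the lid, 85 mm above the bench when closed; it moves on a circle of 235 mm radius about lid_hinge. The lid is a dark board 235 mm front to back, 276 mm wide, 14 mm thick, 1.2 kg, overhanging the chest's front wall by 35 mm, without handle or latch.
- lid_hinge (a point): Middle of the lid's hinge line, on the chest's far rim, 85 mm above the bench, level with the lid's underside; 100 mm behind the chest's centre.
- chest_bay (a point): Centre of the floor of the chest's wide empty bay, 10 mm above the bench; axes as the chest's. The bay is 180 mm along x and 156 mm along y, with a strut 10 mm thick along its outer side wall; a 45 mm high divider parts it from a narrow bay (-y side) full of files. The walls' tops are 75 mm above this floor.
- rack: Fixed slatted bamboo rack on the right, 140 (x) x 192 (y) x 60 mm high, origin at the centre of its underside. Five tilted slats form its roof (underside 42 mm above the bench); beneath are two bays, at rack y = +42 and -42 mm, each with a 64 mm wide opening at rack x = -70 mm, roughly towards the robot; the bench is their floor, the back is closed.
- hone_c (a point): Centre of the hone, a grey rectangular sandstone block 120 x 46 x 30 mm (long axis its x, z up), about 0.35 kg, lying on the bench in one bay of the rack. Its front end sticks out about 40 mm in front of the slats. It must be drawn about 85 mm towards rack -x to clear the roof.
- antler_c (a point): Centre of the antler segment, a rounded brown piece 105 mm long and 35 mm thick with one pale polished end, in the rack's other bay, sticking out about as far. Leave it there.
- hare: Bystander: squat boxwood hare, 66 mm across and 68 mm high, origin under its middle.
- mallet: Bystander: cherry mallet, head 56 mm across and 64 mm high standing on end, handle lying along its x to +140 mm; origin under the head.
- dividers: Bystander: flat brass dividers, 160 mm long, origin at their joint, legs to +x.
- jar: Bystander: closed amber jar, 60 mm across and 75 mm high, origin under its middle.
- brush: Bystander: brush lying along its x.
- cup: Bystander: open cup, 72 mm across and 70 mm high, origin under its middle.
There are look-alikes about, which are no part of the job. Leave any turquoise look-alike of the part that bears hone_c alone.

How it is judged (in metres and radians):
On the way, in this order (a step that is already met when the one before it is completed fails the run):
1. the lid stands open, held by its struts alone, untouched by the robot (value of joint lid above 1.25 rad and contact force between each of the arm, the fingers and chest below 0.2 N), for 0.3 s.
2. the hone has been drawn out in front of the rack, clear of its slats (x of hone_c in the frame of rack below -0.125 m), for 0.1 s.
At the end, for the whole second after the job is handed in: The lid stands open beyond 1.25 rad by itself; the hone lies at rest and flat (within 0.12 rad, its centre 9 to 21 mm above the bay's floor) in the chest's wide bay, its centre within 75 mm (x) and 65 mm (y) of the bay's middle (value of joint lid above 1.25 rad and x of hone_c in the frame of chest_bay between -0.075 and 0.075 m and y of hone_c in the frame of chest_bay between -0.065 and 0.065 m and z of hone_c in the frame of chest_bay between 0.009 and 0.021 m and angle between the z axis of hone_c and the z axis of chest, either way round below 0.12 rad and linear speed of hone below 0.02 m/s); the robot touches nothing.
It fails at once if the hone is dropped into the chest instead of being set down (faster than 0.6 m/s close to the bay's floor) (horizontal distance between hone_c and chest_bay below 0.09 m and z of hone_c in the frame of chest_bay below 0.06 m and linear speed of hone above 0.6 m/s).
It fails at once if the antler segment is moved more than 25 mm (distance of antler_c from where it was at the start of the episode above 0.025 m).
It fails at once if another thing on the bench is moved more than 30 mm (distance of any of hare, mallet, dividers, jar, brush, cup from where it was at the start of the episode above 0.03 m).
It also fails if it takes over 64 s, if anything falls off the work surface, if the arm or the gripper's body presses on something with over 40 N, if the wrist force passes 120 N, or if a joint passes its speed limit or range.

## Robot

A 6-joint arm with a two-finger parallel gripper is mounted at the origin on the work surface. World frame = base frame: x ahead of the robot, y to its left, z up, the work surface at z = 0. Lengths are in mm, angles in rad, forces in N, time in s.
With the tool pointing down it reaches from about 375 to 975 mm from the base axis. Payload 3.8 kg.
Tool frame: the origin (TCP) lies between the finger pads; the fingertips stand 22 mm ahead of it and the grasp point (between the pads) lies 3 mm ahead of it; z points along the fingers, y is the direction in which the jaws open and shut (so a half turn about z gives the same grasp; the last joint's range is limited). The gripper opens to 85 mm and grips with 20 to 120 N. Pads are 22 mm wide; open, the fingers measure 114 mm over their backs; the gripper's body (76 mm by 85 mm) begins 54 mm behind the grasp point. The pads swing forward as they close: fully open they stand 13 mm farther back than shut.
Start: joints at [-1.269, 0.264, 1.604, -0, 1.274, -0.037], TCP at [224.334, -636.626, 253.28] pointing down, gripper open.
Joint ranges: [-2.63, 2.63], [-0.94, 2.18], [0.31, 2.57], [-1.31, 4.45], [0, 2.66], [-2.55, 2.55]. Speed limits (rad/s): [2.57, 2.57, 3.14, 3.14, 3.14, 3.14].

## Interface

Orientations are given as a unit quaternion [x, y, z, w].
In Python, from cell import telemetry, snapshot, camera_info, order gives the robot as it stands.
- The arm moves only by the shell command python3 -m crank 'ROWS' [FORCE]. ROWS is text: rows parted by semicolons, each of 7 numbers parted by spaces: the shift along the world's x, y, z in m, then the turn, a rotation vector about the world's x, y, z in rad, then the finger opening in m, from 0 to 0.0854. A call has exactly 10 rows; each row is the pose to reach, as a shift and turn from the pose measured when the call began; what a row does not reach only later rows make up. A row lasts 1/10 s, in which the tool goes at most 50 mm and 8.59 degrees, less where a joint would pass 70% of its speed; a pose out of reach is approached as far as the arm can. A call with a gripper value outside its range is refused whole. The fingers move at their own pace and stop on an object; FORCE is the grip in N (left out, the last holds). Time passes only in rows, so rows that repeat a pose let the fingers close, or fill a call up. It gives the time, the measured TCP pose, the force and the opening at its end, in the units of the state.
- telemetry.get_state(): the state, without advancing time (a new reading comes with each control period).
- snapshot(name): name is "scene" or "side" or "wrist"; returns the picture (420x560x3 uint8, blue, green, red); there is no depth.
- camera_info(name): a dict with "intrinsics" (3x3 intrinsics, pixels), "D" ([k1, k2, p1, p2, k3] as OpenCV has them; the pictures are not rectified), "rvec" (rotation vector, rad) and "tvec" (3), from world to camera coordinates, as OpenCV has them. Camera axes: x right, y down, z forward; pixel columns grow to the right and rows downward; lengths in mm; the calibration is good to about 2 mm. A picture is of the moment at which its call begins: read the wrist's pose just before it. camera_info takes no time and is no camera call; for the wrist camera it gives the pose at the moment of the call.
- order.close_job(): hands the job in, once; it reports no verdict.
The state is a dict: "t": time; "joint_positions": joint angles; "qvel": joint speeds; "effort": joint torques, N m; "tool_pos": TCP position; "tcp_rot": TCP orientation; "force": force on the tool from outside, world axes, zero at the start; "moment": the same for the moment, N m; "gripper_width": finger opening in mm.
Only numpy, scipy, OpenCV 4.12 (cv2) and the standard library are available. Lean on these libraries where they do the work, as an engineer would, in place of code of your own. Each camera call takes 0.05 s, during which the arm holds its last target.

## Working session

There is one attempt and no reset: what is moved stays moved. The work goes in short steps, Python scripts to look and compute and a shell command to move; the robot and the scene stay as the last step left them, time stands still between calls to the robot, and variables do not carry over. Pictures are saved under pics/ and viewed, and the job is handed in when it is done.

```bash
ls; mkdir -p pics
python3 - <<'E'
from cell import telemetry, snapshot, camera_info
import cv2
print(telemetry.get_state())
for n in ("scene","side","wrist"):
    print(n,camera_info(n)); cv2.imwrite(f"pics/{n}0.png",snapshot(n))
E
```

```text
pics
{'t': 0.0, 'joint_positions': array([-1.26893709e+00,  2.64760935e-01,  1.60539470e+00, -2.63167568e-05,
        1.27372738e+00, -3.68737163e-02]), 'qvel': array([ 0.0013926 , -0.00172728, -0.00050236, -0.00052418, -0.00111235,
       -0.00127561]), 'effort': array([ 3.97270969e-04, -5.15107799e+01, -3.67317116e+01,  8.80017637e-05,
        1.29002100e-02,  1.30745966e-05]), 'tool_pos': array([ 224.0959498 , -635.97158483,  251.94557525]), 'tcp_rot': array([ 9.85690452e-01,  1.68561622e-01, -1.63751454e-04, -1.13347834e-03]), 'force': array([-0.27690971, -0.44201497, -0.06558459]), 'moment': array([-0.00855236,  0.00245166, -0.07364687]), 'gripper_width': 85.28670469128097}
scene {'intrinsics': array([[493.47402206,   0.        , 273.4759958 ],
       [  0.        , 493.47402206, 206.49101541],
       [  0.        ,   0.        ,   1.        ]]), 'D': array([-0.05689038,  0.        ,  0.        ,  0.        ,  0.        ]), 'rvec': array([ 2.47363269,  0.75355144, -0.21666366]), 'tvec': array([-461.51845813, -200.92383866, 1849.94288683])}
side {'intrinsics': array([[510.18596023,   0.        , 274.55694034],
       [  0.        , 510.18596023, 209.70533646],
       [  0.        ,   0.        ,   1.        ]]), 'D': array([0.02847967, 0.        , 0.        , 0.        , 0.        ]), 'rvec': array([ 2.31125952, -0.04653861,  0.0318426 ]), 'tvec': array([-557.18018761,   71.65733777, 1725.49156869])}
wrist {'intrinsics': array([[330.58663062,   0.        , 279.08974551],
       [  0.        , 330.58663062, 210.62289761],
       [  0.        ,   0.        ,   1.        ]]), 'D': array([-0.01017398,  0.        ,  0.        ,  0.        ,  0.        ]), 'rvec': array([-2.36398015,  1.67297174,  0.24615741]), 'tvec': array([-673.60160968,  -37.17241142,  378.30907367])}
```

View pics/scene0.png

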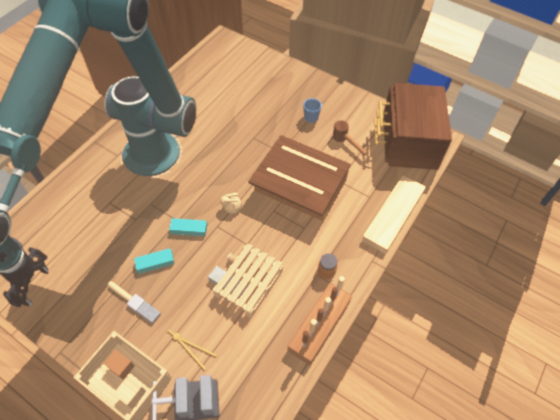

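View pics/side0.png

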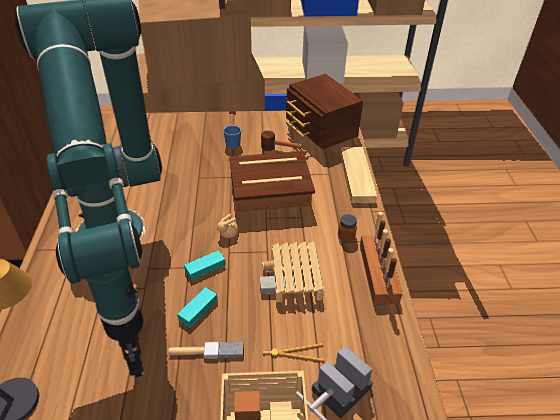

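View pics/wrist0.png

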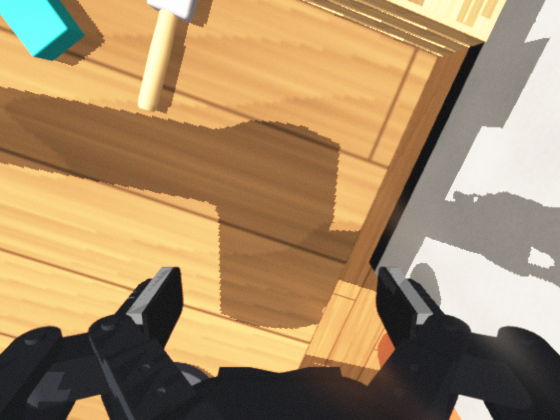

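The scene view shows the lid around (300,175), the rack at (250,280), the hone's end at (218,275) and the antler at (233,258). I'll zoom in on these.

Run:
```python
import cv2
a=cv2.imread("pics/scene0.png"); b=cv2.imread("pics/side0.png")
cv2.imwrite("pics/z1.png",cv2.resize(a[130:330,195:355],None,fx=3.6,fy=3,interpolation=cv2.INTER_CUBIC)[:600,:800])
cv2.imwrite("pics/z2.png",cv2.resize(a[125:225,240:360],None,fx=6,fy=6,interpolation=cv2.INTER_CUBIC))
cv2.imwrite("pics/z3.png",cv2.resize(b[140:220,215:325],None,fx=7,fy=7,interpolation=cv2.INTER_CUBIC))
cv2.imwrite("pics/z4.png",cv2.resize(a[235:325,200:300],None,fx=6.5,fy=6.5,interpolation=cv2.INTER_CUBIC))
cv2.imwrite("pics/z5.png",cv2.resize(b[235:315,250:335],None,fx=7,fy=7,interpolation=cv2.INTER_CUBIC))
```

```text
(no output)
```

View pics/z2.png

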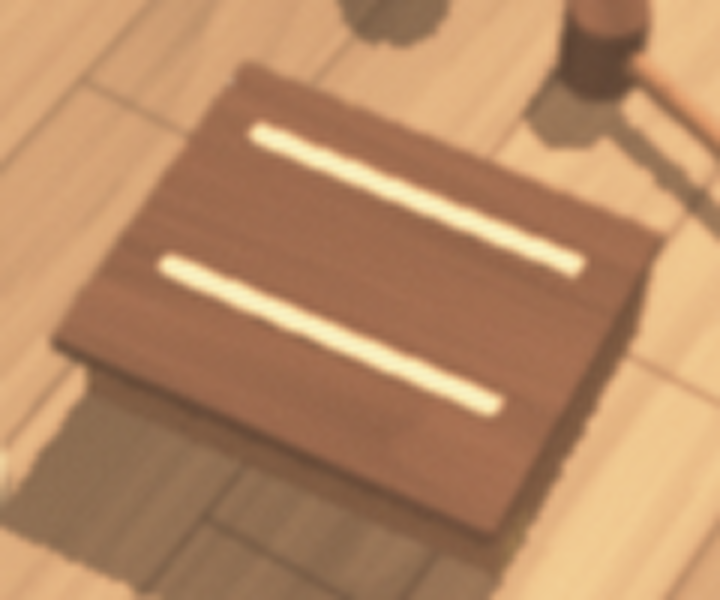

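View pics/z3.png

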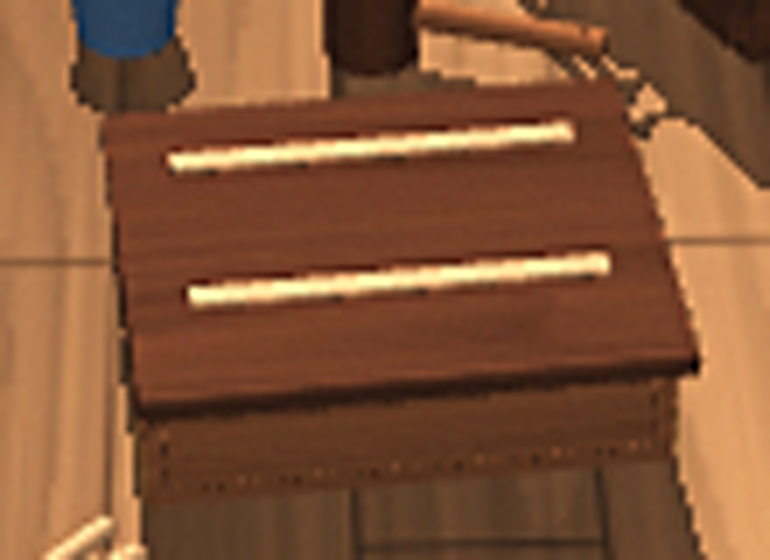

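View pics/z4.png

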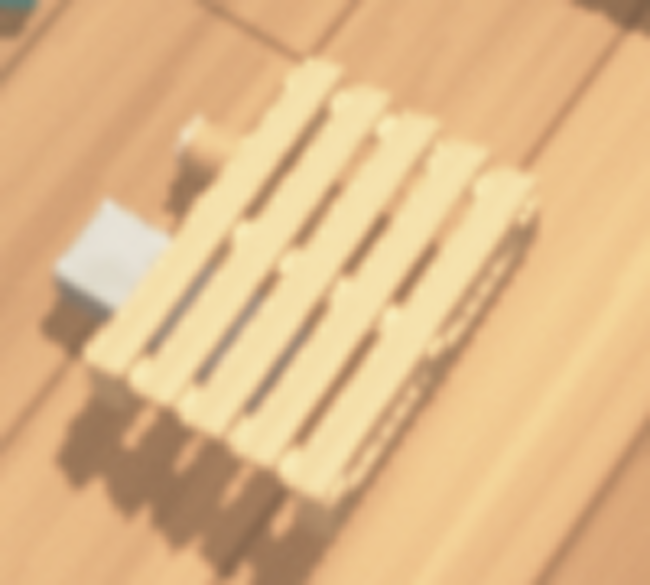

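View pics/z5.png

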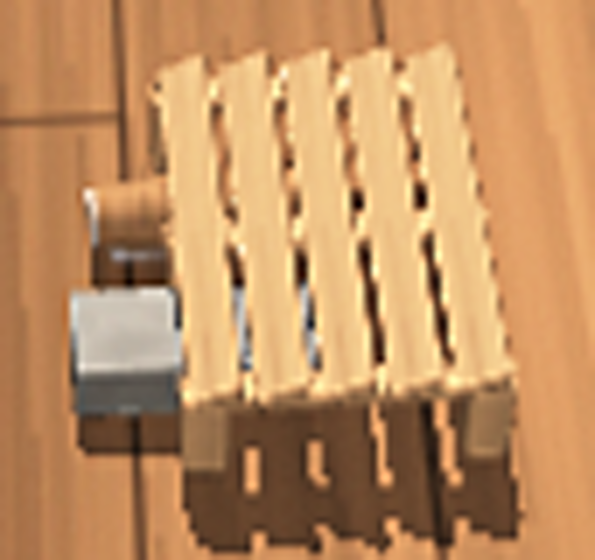

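```bash
cat > h.py <<'E'
import numpy as np, cv2
from cell import telemetry, snapshot, camera_info
from scipy.spatial.transform import Rotation as R
def ray(info,uv):
    p=cv2.undistortPoints(np.array([[uv]],float),info["intrinsics"],info["D"])[0,0]
    M=cv2.Rodrigues(info["rvec"])[0]; C=-M.T@info["tvec"]
    return C, M.T@np.array([p[0],p[1],1.])
def onplane(info,uv,z):
    C,d=ray(info,uv); return C+d*(z-C[2])/d[2]
def tri(i1,u1,i2,u2):
    C1,d1=ray(i1,u1);C2,d2=ray(i2,u2)
    s=np.linalg.lstsq(np.c_[d1,-d2],C2-C1,rcond=None)[0]
    a,b=C1+s[0]*d1,C2+s[1]*d2; return (a+b)/2,np.linalg.norm(a-b)
def proj(info,P):
    return cv2.projectPoints(np.atleast_2d(np.array(P,float)),info["rvec"],info["tvec"],info["intrinsics"],info["D"])[0][:,0]
E
python3 - <<'E'
from h import *
np.set_printoptions(precision=1,suppress=True)
s=camera_info("scene");d=camera_info("side")
f=lambda u,v,k,ox,oy:((u+.5)/k+ox-.5,(v+.5)/k+oy-.5)
S=dict(A=(52,343),B=(245,63),C=(662,235),D=(490,533))
D=dict(A=(140,404),B=(102,120),C=(615,83),D=(697,362))
for k in S:
    a=f(*S[k],6,240,125);b=f(*D[k],7,215,140)
    print(k,onplane(s,a,99),onplane(d,b,99),tri(s,a,d,b))
S=dict(f1=(108,200),f2=(55,268),b1=(172,243),b2=(118,312))
D=dict(f1=(72,292),f2=(80,378),b1=(180,289),b2=(182,378))
for k in S:
    print("hone",k,onplane(s,f(*S[k],6.5,200,235),30),onplane(d,f(*D[k],7,250,235),30))
S=dict(nl=(310,60),fl=(530,175),fr=(325,500),nr=(95,355))
D=dict(nl=(165,65),fl=(450,48),fr=(510,378),nr=(190,400))
for k in S:
    a=f(*S[k],6.5,200,235);b=f(*D[k],7,250,235)
    print("rack",k,onplane(s,a,58),onplane(d,b,58),tri(s,a,d,b))
E
```

```text
A [425.6  41.1  99. ] [424.9  44.7  99. ] (array([425.9,  40.3, 101.8]), np.float64(2.0654661172250224))
B [401.9 273.5  99. ] [401.9 272.4  99. ] (array([401.7, 273.9,  98.1]), np.float64(0.4274795825727615))
C [672.2 299.5  99. ] [673.9 296.5  99. ] (array([673.2, 298.6,  98.6]), np.float64(2.6313334552749796))
D [693.6  70.4  99. ] [694.5  66.5  99. ] (array([694.1,  70.7,  96.6]), np.float64(2.681616275423685))
hone f1 [ 499.2 -243.1   30. ] [ 502.3 -243.    30. ]
hone f2 [ 500.  -286.4   30. ] [ 504.6 -290.2   30. ]
hone b1 [ 539.  -244.1   30. ] [ 549. -243.   30.]
hone b2 [ 539.2 -287.7   30. ] [ 547.7 -291.8   30. ]
rack nl [ 545.8 -136.3   58. ] [ 546.8 -135.8   58. ] (array([ 546.6, -137.1,   59.7]), np.float64(0.48515539470952185))
rack fl [ 670.1 -128.3   58. ] [ 676.2 -129.8   58. ] (array([ 673.6, -132.5,   63.4]), np.float64(5.159795874612639))
rack fr [ 683.1 -317.5   58. ] [ 681.8 -319.2   58. ] (array([ 682.3, -316.6,   54.8]), np.float64(0.09458113397637737))
rack nr [ 553.2 -319.5   58. ] [ 549.2 -325.8   58. ] (array([ 549.5, -316.5,   46.6]), np.float64(0.584345350443246))
```

Run:
```python
from h import *
np.set_printoptions(precision=0,suppress=True)
s=camera_info("scene");d=camera_info("side")
for n,a,b,z in [("hare",(231,203),(228,228),35),("teal1",(188,228),(205,265),15),("teal2",(155,260),(198,307),15),("cup",(312,111),(232,137),35),("mallet",(341,131),(268,141),40),("jar",(328,266),(347,228),40),("brushhead",(143,309),(225,351),15),("brushend",(111,286),(172,352),12),("divjoint",(172,335),(275,352),3)]:
    print(n,onplane(s,a,z),onplane(d,b,z))
```

```text
hare [400. -29.  35.] [401. -36.  35.]
teal1 [ 330. -181.   15.] [ 332. -178.   15.]
teal2 [ 317. -334.   15.] [ 321. -339.   15.]
cup [406. 493.  35.] [406. 493.  35.]
mallet [553. 462.  40.] [551. 453.  40.]
jar [797. -51.  40.] [795. -55.  40.]
brushhead [ 397. -482.   15.] [ 403. -486.   15.]
brushend [ 261. -481.   12.] [ 261. -482.   12.]
divjoint [ 519. -493.    3.] [ 538. -487.    3.]
```

```bash
python3 -m crank '.1 .15 .05 0 0 .3 0;.15 .2 .05 0 0 .4 0;.2 .3 .05 0 0 .6 0;.22 .35 .05 0 0 .7 0;.25 .4 .05 0 0 .8 0;.27 .43 .05 0 0 .9 0;.29 .46 .05 0 0 1.05 0;.31 .5 .05 0 0 1.2 0;.33 .53 .05 0 0 1.33 0;.33 .53 .05 0 0 1.33 0' 20
cat >> h.py <<'E'
def want(tz,ty):
    tz=np.array(tz,float);tz/=np.linalg.norm(tz);ty=np.array(ty,float);ty-=tz*(ty@tz);ty/=np.linalg.norm(ty)
    return R.from_matrix(np.c_[np.cross(ty,tz),ty,tz])
def delta(pos,Rw):
    s=telemetry.get_state();q=R.from_quat(s["tcp_rot"])
    print("t",round(s["t"],2),"pos",s["tool_pos"].round(1),"shift mm",(np.array(pos)-s["tool_pos"]).round(1),"rv",(Rw*q.inv()).as_rotvec().round(4),"F",s["force"].round(1),"w",s["gripper_width"].round(1),"j",s["joint_positions"].round(2))
E
python3 - <<'E'
from h import *
delta((580,-60,260),want((-.0672,.704,-.7071),(.9955,.095,0)))
E
```

```text
t: 1.15
tool_pos: [488.4, -214.0, 298.0]
tcp_rot: [0.671, 0.742, -0.001, -0.001]
force: [0.2, -0.7, -0.3]
gripper_width: 0.1Traceback (most recent call last):
  File "<stdin>", line 2, in <module>
  File "h.py", line 21, in delta
    print("t",round(s["t"],2),"pos",s["tool_pos"].round(1),"shift mm",(np.array(pos)-s["tool_pos"]).round(1),"rv",(Rw*q.inv()).as_rotvec().round(4),"F",s["force"].round(1),"w",s["gripper_width"].round(1),"j",s["joint_positions"].round(2))
                                                                                                                                                                                ^^^^^^^^^^^^^^^^^^^^^^^^
AttributeError: 'float' object has no attribute 'round'
```

```bash
sed -i 's/s\["gripper_width"\].round(1)/round(float(s["gripper_width"]),1)/' h.py
python3 - <<'E'
from h import *
delta((580,-60,260),want((-.0672,.704,-.7071),(.9955,.095,0)))
E
```

```text
t 1.15 pos [ 488.4 -214.   298. ] shift mm [ 91.6 154.  -38. ] rv [ 0.7819  0.0752 -0.0059] F [ 0.2 -0.7 -0.3] w 0.1 j [-0.46 -0.03  1.85 -0.    1.33 -0.56]
```

```bash
python3 -m crank '.03 .04 -.01 .15 .014 0 0;.06 .08 -.02 .3 .03 0 0;.09 .12 -.03 .45 .043 0 0;.09 .154 -.04 .6 .058 0 0;.09 .154 -.04 .78 .075 -.006 0;.09 .154 -.04 .78 .075 -.006 0;.09 .154 -.04 .78 .075 -.006 0;.09 .154 -.04 .78 .075 -.006 0;.09 .154 -.04 .78 .075 -.006 0;.09 .154 -.04 .78 .075 -.006 0'
python3 - <<'E'
from h import *
delta((580,10,71),want((-.0672,.704,-.7071),(.9955,.095,0)))
cv2.imwrite("pics/side1.png",snapshot("side"));cv2.imwrite("pics/wrist1.png",snapshot("wrist"))
E
```

```text
t: 2.15
tool_pos: [578.8, -59.9, 259.6]
tcp_rot: [0.621, 0.685, 0.257, -0.281]
force: [-0.2, 0.4, -0.7]
gripper_width: -0.2
t 2.15 pos [578.8 -59.9 259.6] shift mm [   1.2   69.9 -188.6] rv [ 0.0042  0.0031 -0.0005] F [-0.2  0.4 -0.7] w -0.2 j [-0.49  0.31  1.71  0.63  1.61 -0.72]
```

View pics/side1.png

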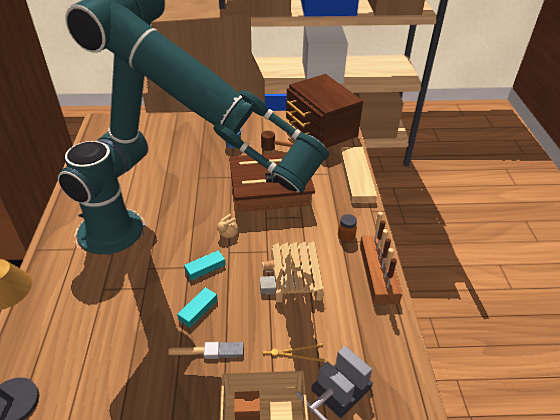

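View pics/wrist1.png

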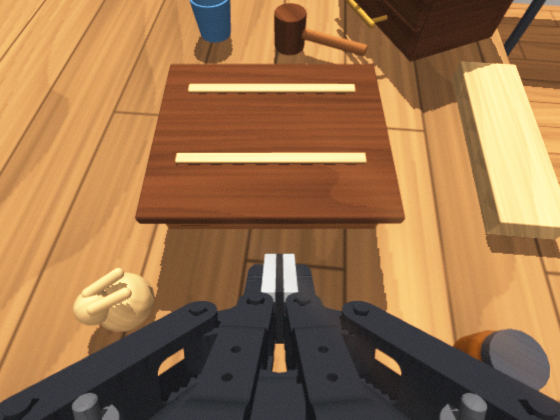

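The wrist view shows the lid squared up ahead. Its front edge runs from (137,222) to (403,222), with the fingertips at (280,260). I'll cross-check the lip.

Run:
```python
from h import *
w=camera_info("wrist")
for p in [(137,217),(403,217),(174,65),(374,66)]: print(p,onplane(w,p,99).round(1))
```

```text
(137, 217) [424.8  44.2  99. ]
(403, 217) [691.6  70.   99. ]
(174, 65) [405.9 271.2  99. ]
(374, 66) [671.7 295.3  99. ]
```

```bash
python3 -m crank '0 .015 -.045 0 0 0 0;0 .03 -.09 0 0 0 0;0 .05 -.135 0 0 0 0;0 .07 -.175 0 0 0 0;0 .07 -.194 0 0 0 0;0 .07 -.194 0 0 0 0;0 .085 -.194 0 0 0 0;0 .1 -.194 0 0 0 0;-.002 .114 -.194 0 0 0 0;-.002 .114 -.194 0 0 0 0'
python3 - <<'E'
from h import *
delta((580,54,66),want((-.0672,.704,-.7071),(.9955,.095,0)))
cv2.imwrite("pics/side2.png",snapshot("side"));cv2.imwrite("pics/wrist2.png",snapshot("wrist"))
E
```

```text
t: 3.25
tool_pos: [576.6, 56.0, 66.7]
tcp_rot: [0.621, 0.685, 0.257, -0.281]
force: [0.4, 1.0, -0.8]
gripper_width: 0.2
t 3.25 pos [576.6  56.   66.7] shift mm [ 3.4 -2.  -0.7] rv [ 0.0035  0.004  -0.0027] F [ 0.4  1.  -0.8] w 0.2 j [-0.32  0.47  1.91  0.75  1.25 -0.85]
```

View pics/wrist2.png

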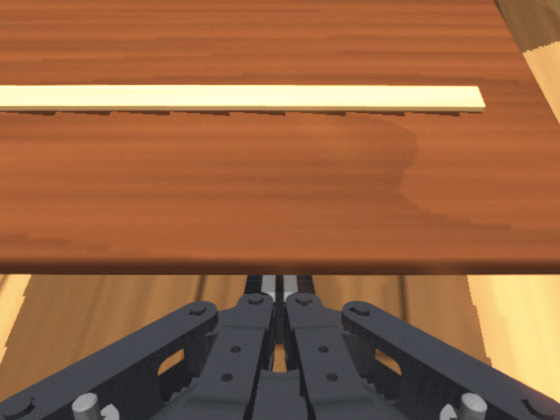

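The fingers are tucked under the lid edge at (280,280), not touching it. I'll lift along the arc.

```bash
python3 -m crank '0 .001 .026 0 0 0 0;0 .005 .05 0 0 0 0;-.001 .010 .074 0 0 0 0;-.002 .019 .097 0 0 0 0;-.003 .029 .118 0 0 0 0;-.004 .041 .138 0 0 0 0;-.005 .055 .156 0 0 0 0;-.007 .071 .174 0 0 0 0;-.009 .089 .19 0 0 0 0;-.010 .108 .204 0 0 0 0'
python3 - <<'E'
from h import *
delta((580,54,66),want((-.0672,.704,-.7071),(.9955,.095,0)))
cv2.imwrite("pics/side3.png",snapshot("side"))
E
```

```text
t: 4.35
tool_pos: [566.9, 162.4, 271.0]
tcp_rot: [0.621, 0.685, 0.257, -0.28]
force: [-0.1, -0.2, -0.5]
gripper_width: 0.2
t 4.35 pos [566.9 162.4 271. ] shift mm [  13.1 -108.4 -205. ] rv [ 0.0053  0.0047 -0.0007] F [-0.1 -0.2 -0.5] w 0.2 j [-0.15  0.17  1.87  0.76  1.41 -0.5 ]
```

View pics/side3.png

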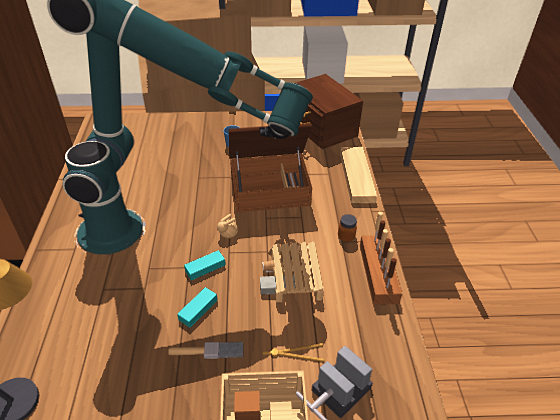

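The lid stands steep. I'll back away and turn the tool down again, then check.

```bash
python3 -m crank '.002 -.03 .01 0 0 0 0;.004 -.07 .03 0 0 0 0;.005 -.11 .05 -.1 -.009 0 0;0 -.16 .06 -.25 -.024 0 0;0 -.2 .06 -.4 -.038 0 0;0 -.24 .06 -.52 -.05 0 .06;-.01 -.28 .06 -.65 -.06 0 .06;-.02 -.32 .06 -.78 -.075 0 .06;-.03 -.36 .06 -.78 -.075 0 .06;-.04 -.38 .05 -.78 -.075 0 .06'
python3 - <<'E'
from h import *
cv2.imwrite("pics/side4.png",snapshot("side"));cv2.imwrite("pics/wrist4.png",snapshot("wrist"))
sc=snapshot("scene")
cv2.imwrite("pics/scene4.png",sc)
b=cv2.imread("pics/side4.png")
cv2.imwrite("pics/z6.png",cv2.resize(b[110:220,210:330],None,fx=5,fy=5,interpolation=cv2.INTER_CUBIC))
delta((490,-266,150),want((0,0,-1),(.04,-1,0)))
E
```

```text
t: 5.4
tool_pos: [527.4, -217.4, 326.3]
tcp_rot: [0.67, 0.742, 0.001, 0.004]
force: [0.5, 0.3, 0.1]
gripper_width: 59.8
t 5.55 pos [ 526.2 -216.1  323.5] shift mm [ -36.2  -49.9 -173.5] rv [ 0.0022  0.0021 -1.6303] F [ 1.4 -0.9 -0.1] w 59.6 j [-0.43  0.03  1.75  0.    1.37 -0.53]
```

View pics/scene4.png

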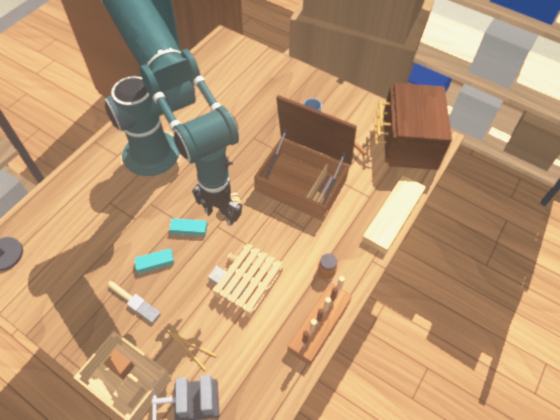

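View pics/z6.png

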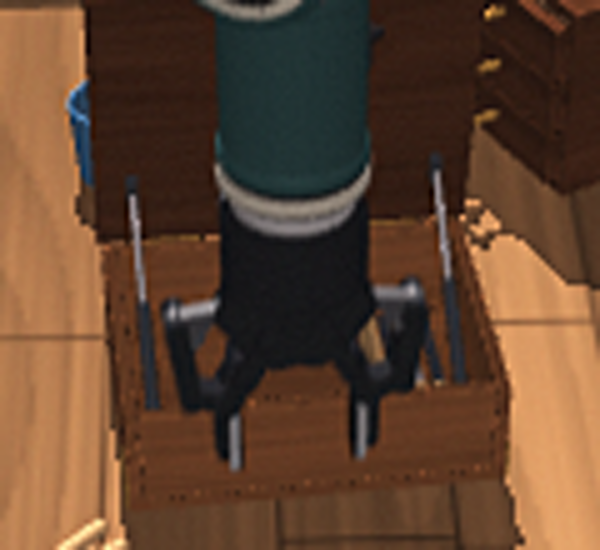

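View pics/wrist4.png

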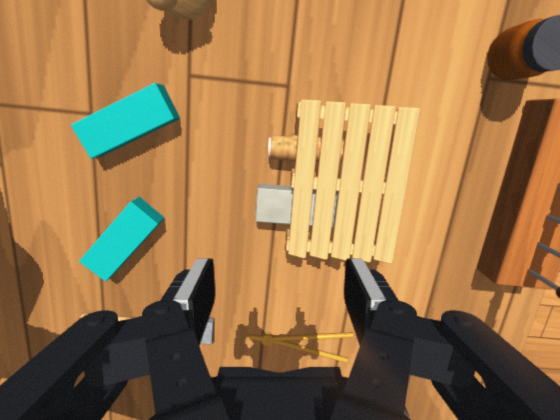

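Lid is fully open on its struts. The wrist view shows the hone's end at (257-292,185-222) and the antler at (285,148). Measuring the hone by a grey mask.

Run:
```python
from h import *
im=cv2.imread("pics/wrist4.png"); w=camera_info("wrist")
cv2.imwrite("pics/z7.png",cv2.resize(im[90:270,240:430],None,fx=3.3,fy=3.3,interpolation=cv2.INTER_CUBIC))
hsv=cv2.cvtColor(im,cv2.COLOR_BGR2HSV); m=cv2.inRange(hsv,(0,0,60),(180,60,255)); m[:170]=0;m[235:]=0;m[:,:240]=0;m[:,345:]=0
cs,_=cv2.findContours(m,cv2.RETR_EXTERNAL,cv2.CHAIN_APPROX_NONE)
for c in cs:
    if cv2.contourArea(c)>15:
        bx=cv2.boxPoints(cv2.minAreaRect(c)); print(cv2.contourArea(c)); 
        for p in bx: print(p.round(1),onplane(w,p,30).round(1))
```

```text
26.5
[331.5 225.9] [ 602.8 -280.4   30. ]
[335.8 191.8] [ 601.5 -234.    30. ]
[337.6 192.1] [ 603.9 -234.    30. ]
[333.4 226.2] [ 605.3 -280.5   30. ]
59.5
[308.9 224.9] [ 572.8 -281.9   30. ]
[312.6 189.9] [ 571.6 -234.3   30. ]
[315.5 190.2] [ 575.3 -234.3   30. ]
[311.8 225.2] [ 576.6 -281.9   30. ]
1243.5
[254.9 221. ] [ 501.3 -283.5   30. ]
[257.5 183.5] [ 500.7 -233.1   30. ]
[292.8 186.1] [ 545.8 -231.9   30. ]
[290.1 223.5] [ 547.8 -282.4   30. ]
```

View pics/z7.png

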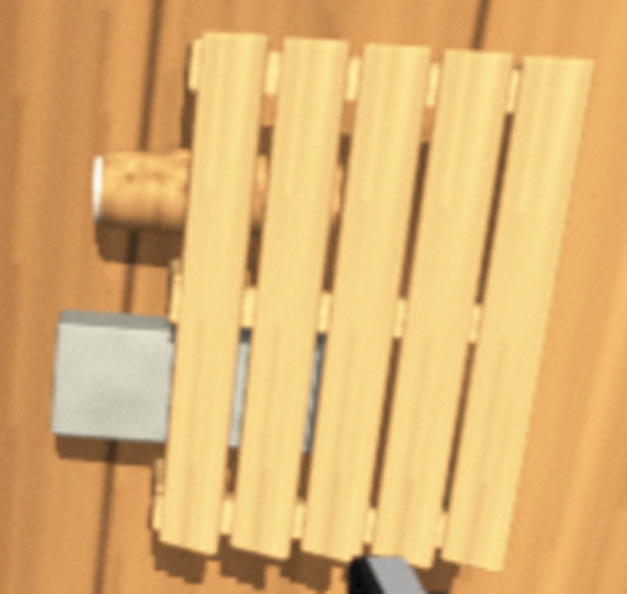

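```bash
python3 -m crank '-.001 -.005 -.02 0 0 -.15 .066;-.002 -.01 -.04 0 0 -.3 .066;-.003 -.015 -.06 0 0 -.45 .066;-.004 -.02 -.08 0 0 -.6 .066;-.005 -.025 -.1 0 0 -.75 .066;-.006 -.03 -.12 0 0 -.9 .066;-.007 -.035 -.14 0 0 -1.05 .066;-.008 -.04 -.16 0 0 -1.2 .066;-.009 -.045 -.18 0 0 -1.35 .066;-.01 -.047 -.19 0 0 -1.5 .066'
python3 - <<'E'
from h import *
cv2.imwrite("pics/wrist5.png",snapshot("wrist"))
delta((516,-263,27),want((0,0,-1),(.035,-1,0)))
E
```

```text
t: 6.55
tool_pos: [515.7, -262.1, 131.6]
tcp_rot: [0.996, 0.084, -0.001, 0.0]
force: [0.1, 1.0, 0.1]
gripper_width: 66.0
t 6.6 pos [ 514.9 -261.9  130.3] shift mm [   1.1   -1.1 -103.3] rv [-1.000e-04 -3.800e-03 -1.269e-01] F [-1.3  0.2 -0.8] w 66.1 j [-0.51  0.19  1.93 -0.    1.02  0.9 ]
```

View pics/wrist5.png

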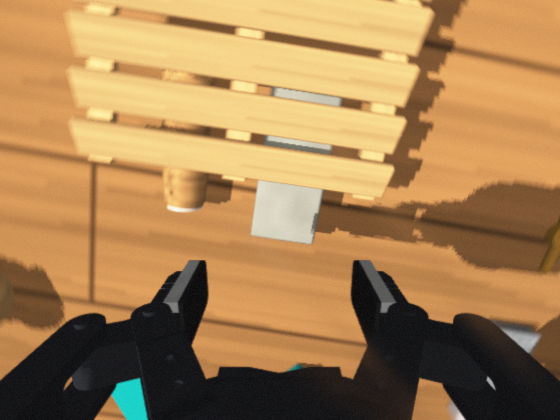

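Run:
```python
from h import *
w=camera_info("wrist")
for p in [(251,234),(314,243),(258,180),(322,190)]: print(p,onplane(w,p,30).round(1))
for p in [(70,150),(390,195)]: print(p,onplane(w,p,58).round(1))
for p in [(165,205),(203,212),(205,178)]: print('antler',p,onplane(w,p,18).round(1))
```

```text
(251, 234) [ 500.8 -243.7   30. ]
(314, 243) [ 501.2 -289.2   30. ]
(258, 180) [ 540.2 -243.    30. ]
(322, 190) [ 540.4 -287.1   30. ]
(70, 150) [ 546.1 -134.2   58. ]
(390, 195) [ 549.8 -323.2   58. ]
antler (165, 205) [ 508.4 -178.2   18. ]
antler (203, 212) [ 507.5 -206.2   18. ]
antler (205, 178) [ 533.  -205.2   18. ]
```

```bash
python3 -m crank '.001 -.004 -.02 0 0 -.11 .062;.001 -.004 -.045 0 0 -.11 .062;.001 -.004 -.065 0 0 -.11 .062;.001 -.004 -.085 0 0 -.11 .062;.001 -.004 -.1 0 0 -.11 .062;.001 -.004 -.103 0 0 -.11 .062;.001 -.004 -.103 0 0 -.11 .062;.001 -.004 -.103 0 0 -.11 0.03;.001 -.004 -.103 0 0 -.11 0.03;.001 -.004 -.103 0 0 -.11 0.03' 40
python3 - <<'E'
from h import *
cv2.imwrite("pics/wrist6.png",snapshot("wrist"))
delta((516,-266,27),want((0,0,-1),(.035,-1,0)))
E
```

```text
t: 7.6
tool_pos: [517.1, -266.4, 28.8]
tcp_rot: [1.0, 0.026, -0.001, 0.0]
force: [0.7, -0.5, 3.7]
gripper_width: 45.3
t 7.65 pos [ 517.1 -266.4   28.9] shift mm [-1.1  0.4 -1.9] rv [ 0.0009 -0.0012 -0.0168] F [1.5 1.  5. ] w 45.3 j [-0.52  0.33  1.98 -0.    0.83  1.  ]
```

View pics/wrist6.png

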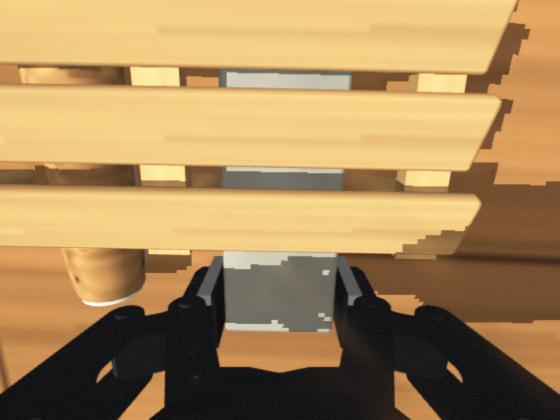

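Gripped at 45.3 mm. Next I'll draw it straight out along the rack's -x.

```bash
python3 -m crank '-.01 0 .001 0 0 0 .03;-.03 -.001 .001 0 0 0 .03;-.05 -.002 .001 0 0 0 .03;-.07 -.002 .001 0 0 0 .03;-.09 -.003 .001 0 0 0 .03;-.11 -.004 .001 0 0 0 .03;-.125 -.004 .001 0 0 0 .03;-.13 -.004 .001 0 0 0 .03;-.13 -.004 .001 0 0 0 .03;-.13 -.004 .001 0 0 0 .03'
python3 - <<'E'
from h import *
cv2.imwrite("pics/wrist7.png",snapshot("wrist"));cv2.imwrite("pics/scene7.png",snapshot("scene"))
delta((433,-268,60),want((0,0,-1),(.035,-1,0)))
E
```

```text
t: 8.65
tool_pos: [387.3, -270.5, 29.8]
tcp_rot: [1.0, 0.026, -0.001, 0.0]
force: [0.8, -0.2, -4.7]
gripper_width: 45.3
t 8.75 pos [ 387.7 -270.5   29.8] shift mm [45.3  2.5 30.2] rv [ 0.0009 -0.001  -0.0172] F [-0.3 -0.5 -3.7] w 45.2 j [-0.66  0.15  2.21 -0.    0.78  0.86]
```

View pics/wrist7.png

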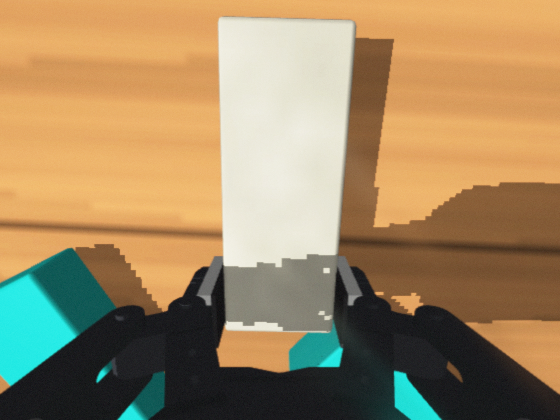

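View pics/scene7.png

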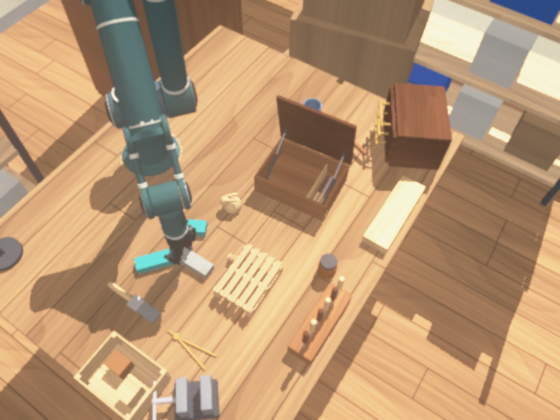

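Hone is drawn clear (its near end at (275,330), far end at (285,20)). I'll set it down, slide the open jaws to its middle and regrip.

```bash
python3 -m crank '0 0 -.001 0 0 0 .058;0 0 -.001 0 0 0 .058;0 0 0 0 0 0 .058;.015 0 0 0 0 0 .058;.03 0 0 0 0 0 .058;.043 .001 -.002 0 0 0 .058;.043 .001 -.002 0 0 0 .058;.043 .001 -.002 0 0 0 .03;.043 .001 -.002 0 0 0 .03;.043 .001 -.002 0 0 0 .03' 50
python3 - <<'E'
from h import *
cv2.imwrite("pics/wrist8.png",snapshot("wrist"))
delta((433,-268,60),want((0,0,-1),(.035,-1,0)))
im=cv2.imread("pics/scene4.png")
cv2.imwrite("pics/z8.png",cv2.resize(im[90:225,245:365],None,fx=4.4,fy=4.4,interpolation=cv2.INTER_CUBIC))
E
```

```text
t: 9.75
tool_pos: [430.8, -269.6, 27.9]
tcp_rot: [1.0, 0.026, -0.0, 0.001]
force: [2.6, -0.2, 0.5]
gripper_width: 45.3
t 9.8 pos [ 430.7 -269.6   27.9] shift mm [ 2.3  1.6 32.1] rv [ 0.0011 -0.0004 -0.0168] F [ 1.3 -0.5  0.9] w 45.2 j [-0.61  0.21  2.14 -0.    0.79  0.91]
```

View pics/wrist8.png

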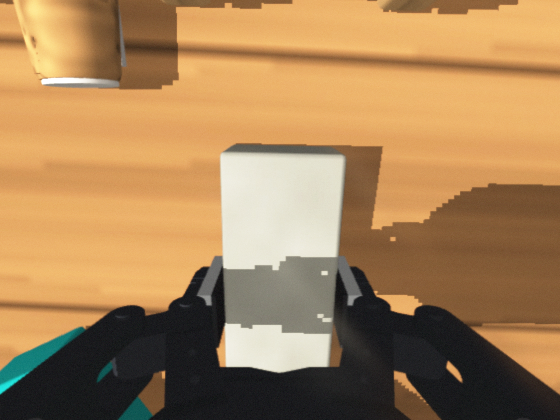

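View pics/z8.png

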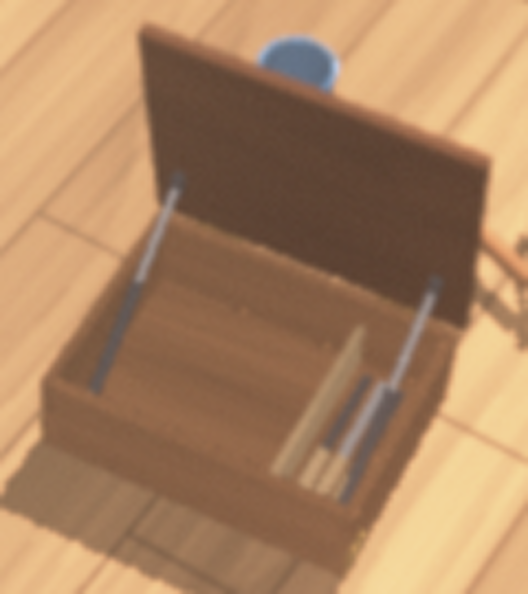

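Run:
```python
from h import *
s=camera_info("scene")
f=lambda u,v:((u+.5)/4.4+245-.5,(v+.5)/4.4+90-.5)
for n,p,z in [("div front",(275,472),55),("div back",(362,330),55),("rimFL",(45,380),85),("rimFR",(343,525),85),("strut foot L",(95,388),50)]: print(n,onplane(s,f(*p),z).round(1))
c=np.array([547,186.]);ex=np.array([-.095,.9955]);ey=np.array([-.9955,-.095])
# chest frame coords
for n,p,z in [("div front",(275,472),55),("div back",(362,330),55),("rimFL",(45,380),85),("rimFR",(343,525),85)]:
    q=onplane(s,f(*p),z)[:2]-c; print(n,(q@ex).round(1),(q@ey).round(1))
print("bay",c+47*ey, "target", c+45*ey-10*ex)
```

```text
div front [608.6 126.1  55. ]
div back [594.3 283.2  55. ]
rimFL [423.9  81.4  85. ]
rimFR [684.8  95.9  85. ]
strut foot L [445.9 117.6  50. ]
div front -65.5 -55.7
div back 92.2 -56.4
rimFL -92.5 132.5
rimFR -102.8 -128.6
bay [500.2115 181.535 ] target [503.1525 171.77  ]
```

Run:
```python
from h import *
b=snapshot("side"); cv2.imwrite("pics/side9.png",b);a=snapshot("scene");cv2.imwrite("pics/scene9.png",a)
cv2.imwrite("pics/z9.png",cv2.resize(b[90:215,215:330],None,fx=4.8,fy=4.8,interpolation=cv2.INTER_CUBIC))
cv2.imwrite("pics/z10.png",cv2.resize(a[90:225,245:365],None,fx=4.4,fy=4.4,interpolation=cv2.INTER_CUBIC))
```

```text
(no output)
```

View pics/z9.png

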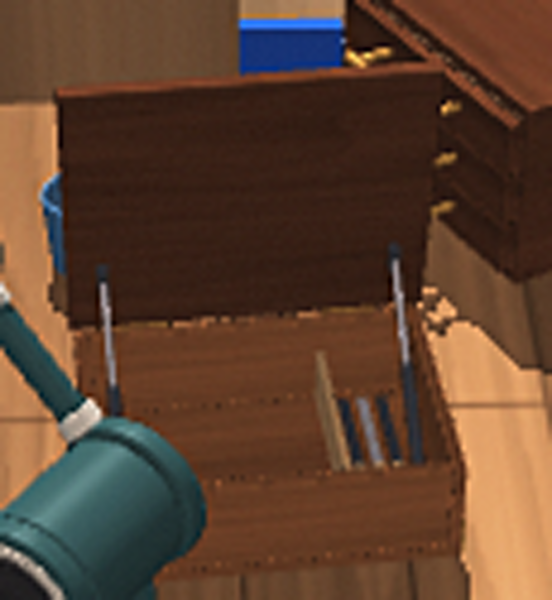

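View pics/z10.png

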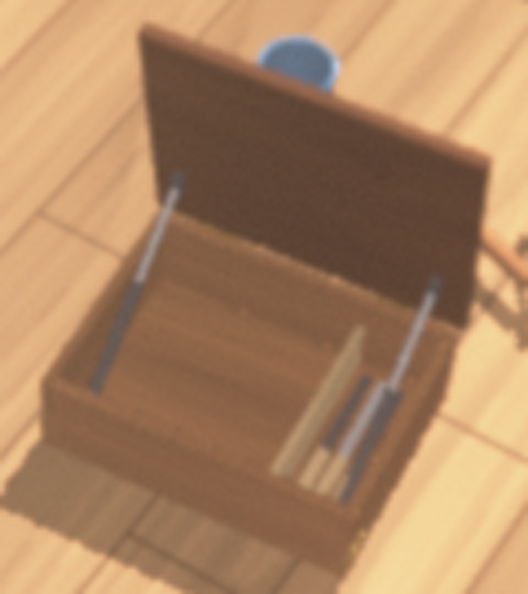

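Run:
```python
from h import *
s=camera_info("scene");d=camera_info("side")
f=lambda u,v:((u+.5)/4.4+245-.5,(v+.5)/4.4+90-.5)
g=lambda u,v:((u+.5)/4.8+215-.5,(v+.5)/4.8+90-.5)
c=np.array([547,186.]);ex=np.array([-.095,.9955]);ey=np.array([-.9955,-.095])
def show(n,q):print(n,np.round(q,1),((q[:2]-c)@ex).round(1),((q[:2]-c)@ey).round(1))
show("divback tri",tri(s,f(360,328),d,g(319,352))[0])
for z in (55,): show("side back",onplane(d,g(319,352),z)); show("side front",onplane(d,g(347,468),z))
show("rimL inner",onplane(s,f(62,375),85))
for n,p in [("rimFR",(463,478)),("rimBR",(420,303)),("rimBL",(75,330))]: show(n,onplane(d,g(*p),85))
```

```text
divback tri [593.8 280.2  60. ] 89.3 -55.5
side back [594.4 286.5  55. ] 95.5 -56.7
side front [607.6 144.2  55. ] -47.3 -56.4
rimL inner [432.1  92.7  85. ] -82.0 123.2
rimFR [687.5  94.4  85. ] -104.5 -131.2
rimBR [674.3 307.5  85. ] 108.9 -138.3
rimBL [405.  281.1  85. ] 108.2 132.3
```

```bash
python3 -m crank '0 0 .02 0 0 0 .03;0 0 .05 0 0 0 .03;.005 .01 .085 0 0 .08 .03;.01 .03 .12 0 0 .2 .03;.02 .055 .15 0 0 .33 .03;.03 .085 .17 0 0 .46 .03;.04 .12 .18 0 0 .59 .03;.045 .155 .18 0 0 .72 .03;.05 .19 .18 0 0 .85 .03;.055 .22 .18 0 0 .98 .03' 60
python3 - <<'E'
from h import *
cv2.imwrite("pics/wrist11.png",snapshot("wrist"))
delta((515,171,200),want((0,0,-1),(.9955,.095,0)))
E
```

```text
t: 10.9
tool_pos: [483.6, -47.9, 206.3]
tcp_rot: [0.868, 0.496, -0.002, -0.001]
force: [0.3, 0.3, -4.6]
gripper_width: 45.1
t 10.95 pos [484.2 -44.2 206.3] shift mm [ 30.8 215.2  -6.3] rv [-0.0026 -0.0038  0.6228] F [ 0.5  5.  -3.6] w 44.8 j [-0.14 -0.06  2.05  0.    1.16  0.38]
```

View pics/wrist11.png

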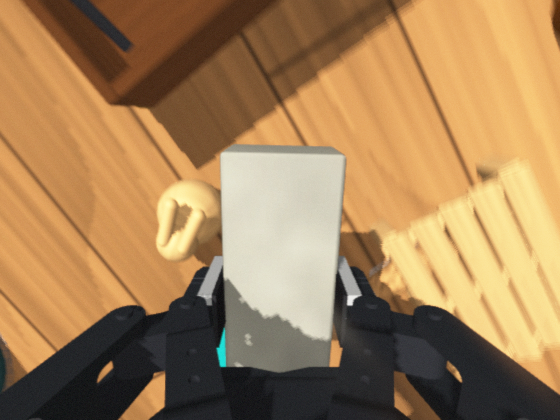

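The hone is held square and level. On to above the bay.

```bash
python3 -m crank '.005 .03 0 0 0 .1 .03;.01 .06 0 0 0 .2 .03;.015 .09 0 0 0 .3 .03;.02 .12 0 0 0 .4 .03;.025 .15 0 0 0 .5 .03;.03 .18 0 0 0 .6 .03;.031 .2 0 0 0 .623 .03;.031 .213 0 0 0 .623 .03;.031 .213 0 0 0 .623 .03;.031 .213 0 0 0 .623 .03'
python3 - <<'E'
from h import *
cv2.imwrite("pics/wrist12.png",snapshot("wrist"));a=snapshot("scene");b=snapshot("side")
cv2.imwrite("pics/z12.png",np.hstack([cv2.resize(x[70:230,220:380],None,fx=2.5,fy=2.5) if i==0 else cv2.resize(x[70:230,190:350],None,fx=2.5,fy=2.5) for i,x in enumerate((a,b))]))
delta((515,171,200),want((0,0,-1),(.9955,.095,0)))
E
```

```text
t: 11.95
tool_pos: [514.3, 168.0, 205.3]
tcp_rot: [0.673, 0.74, -0.002, -0.002]
force: [0.0, -0.2, -4.7]
gripper_width: 45.0
t 12.1 pos [514.9 167.8 206. ] shift mm [ 0.1  3.2 -6. ] rv [-0.0007 -0.005   0.0011] F [ 0.3  0.3 -3.9] w 44.9 j [0.27 0.05 1.94 0.   1.16 0.17]
```

View pics/wrist12.png

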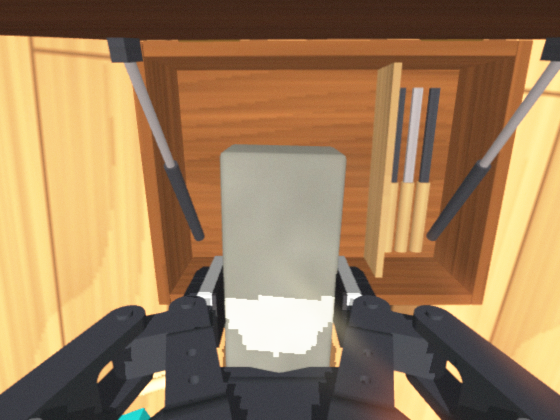

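View pics/z12.png

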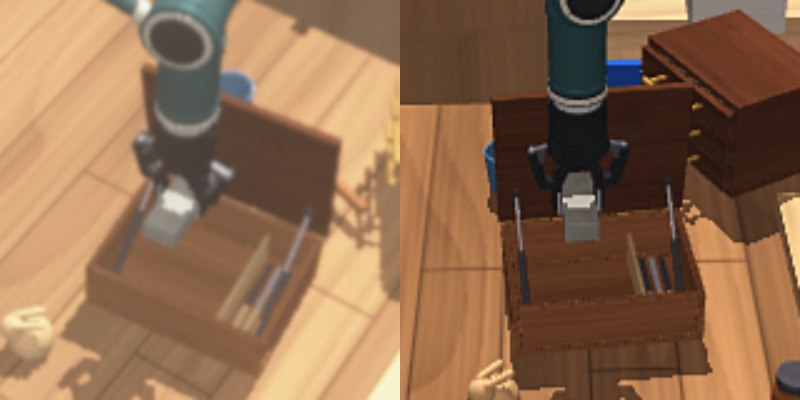

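Run:
```python
from h import *
w=camera_info("wrist")
c=np.array([547,186.]);ex=np.array([-.095,.9955]);ey=np.array([-.9955,-.095])
for n,p,z in [("Lwall base",(180,75),10),("Lwall base2",(188,200),10),("div base",(377,70),10),("div base2",(370,200),10),("divtop",(388,68),55),("divtop2",(376,274),55),("strut",(165,165),60),("strutfoot",(200,237),40),("rimL in",(153,110),85),("rimR in",(511,110),85)]:
    q=onplane(w,p,z);print(n,q.round(1),((q[:2]-c)@ex).round(1),((q[:2]-c)@ey).round(1))
```

```text
Lwall base [415.7 263.9  10. ] 90.0 123.3
Lwall base2 [424.8 149.   10. ] -25.2 125.2
div base [589.7 284.4  10. ] 93.9 -51.9
div base2 [603.8 166.1  10. ] -25.2 -54.7
divtop [586.2 280.3  55. ] 90.1 -48.0
divtop2 [607.6 108.7  55. ] -82.7 -53.0
strut [419. 191.  60.] 17.1 127.0
strutfoot [444.4 123.2  40. ] -52.8 108.1
rimL in [419.1 233.6  85. ] 59.6 122.8
rimR in [668.3 257.4  85. ] 59.5 -127.5
```

The bay floor spans chest y -53 to +125, and the hone sits over +33, so clear all round. Next is a slow descent.

```bash
python3 -m crank '0 .004 -.02 0 -.005 0 .03;0 .004 -.045 0 -.005 0 .03;0 .004 -.07 0 -.005 0 .03;0 .004 -.095 0 -.005 0 .03;0 .004 -.115 0 -.005 0 .03;0 .004 -.13 0 -.005 0 .03;0 .004 -.145 0 -.005 0 .03;0 .004 -.155 0 -.005 0 .03;0 .004 -.16 0 -.005 0 .03;0 .004 -.163 0 -.005 0 .03'
python3 - <<'E'
from h import *
cv2.imwrite("pics/wrist13.png",snapshot("wrist"))
delta((515,171,38),want((0,0,-1),(.9955,.095,0)))
E
```

```text
t: 13.1
tool_pos: [515.2, 171.8, 42.9]
tcp_rot: [0.673, 0.74, 0.0, -0.0]
force: [0.3, 1.1, -3.9]
gripper_width: 44.8
t 13.15 pos [515.1 171.8  42.7] shift mm [-0.1 -0.8 -4.7] rv [-0.0007  0.0001  0.0011] F [ 0.  -0.7 -3.1] w 44.8 j [0.28 0.24 2.06 0.   0.84 0.18]
```

View pics/wrist13.png

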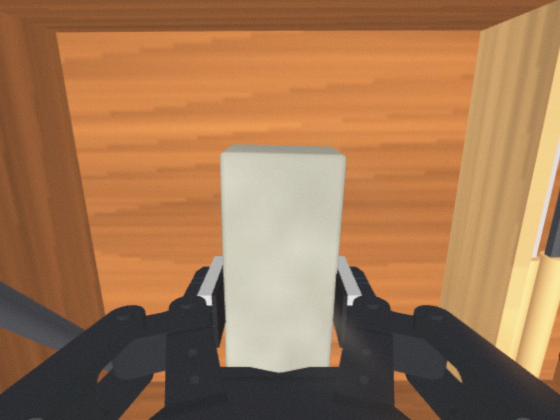

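Lower 5 mm gently until the force shows it rests.

```bash
python3 -m crank '0 0 -.001 0 0 0 .03;0 0 -.002 0 0 0 .03;0 0 -.003 0 0 0 .03;0 0 -.004 0 0 0 .03;0 0 -.0045 0 0 0 .03;0 0 -.0045 0 0 0 .03;0 0 -.0045 0 0 0 .03;0 0 -.0045 0 0 0 .03;0 0 -.0045 0 0 0 .03;0 0 -.0045 0 0 0 .03'
```

```text
t: 14.15
tool_pos: [515.1, 171.8, 38.2]
tcp_rot: [0.673, 0.74, 0.0, -0.0]
force: [0.9, -0.8, -3.7]
gripper_width: 44.7
```

```bash
python3 -m crank '0 0 -.0005 0 0 0 .03;0 0 -.001 0 0 0 .03;0 0 -.0015 0 0 0 .03;0 0 -.0015 0 0 0 .03;0 0 -.0015 0 0 0 .03;0 0 -.0015 0 0 0 .03;0 0 -.0015 0 0 0 .03;0 0 -.0015 0 0 0 .03;0 0 -.0015 0 0 0 .03;0 0 -.0015 0 0 0 .03'
```

```text
t: 15.15
tool_pos: [515.2, 171.8, 38.0]
tcp_rot: [0.673, 0.74, 0.0, -0.0]
force: [-4.8, -1.2, 7.8]
gripper_width: 45.0
```

Contact at +8 N, so it is resting on the floor. Release, then go straight up.

```bash
python3 -m crank '0 0 0.0005 0 0 0 .06;0 0 0.0005 0 0 0 .06;0 0 0.001 0 0 0 .06;0 0 .001 0 0 0 .06;0 0 .01 0 0 0 .06;0 0 .03 0 0 0 .06;0 0 .06 0 0 0 .06;0 0 .1 0 0 0 .06;0 0 .14 0 0 0 .06;0 0 .17 0 0 0 .06'; python3 -m crank '0 -.02 .03 0 0 0 .06;0 -.06 .06 0 0 0 .06;0 -.1 .08 0 0 0 .06;0 -.14 .08 0 0 0 .06;0 -.17 .08 0 0 0 .06;0 -.18 .08 0 0 0 .06;0 -.18 .08 0 0 0 .06;0 -.18 .08 0 0 0 .06;0 -.18 .08 0 0 0 .06;0 -.18 .08 0 0 0 .06'
python3 - <<'E'
from h import *
a=snapshot("scene");b=snapshot("side");w=snapshot("wrist");cv2.imwrite("pics/w14.png",w);cv2.imwrite("pics/s14.png",a);cv2.imwrite("pics/sd14.png",b)
delta((515,171,38),want((0,0,-1),(.9955,.095,0)))
E
```

```text
t: 16.15
tool_pos: [516.0, 172.1, 211.5]
tcp_rot: [0.673, 0.74, 0.002, 0.001]
force: [1.8, -0.3, 0.2]
gripper_width: 60.2
t: 17.15
tool_pos: [516.0, -6.7, 291.3]
tcp_rot: [0.672, 0.74, 0.002, 0.0]
force: [0.1, 0.4, -0.2]
gripper_width: 60.0
t 17.3 pos [516.   -7.1 291.4] shift mm [  -1.   178.1 -253.4] rv [-0.0018  0.0031 -0.0002] F [ 0.3  0.4 -0.1] w 60.1 j [-0.06 -0.06  1.89  0.    1.31 -0.16]
```

View pics/w14.png

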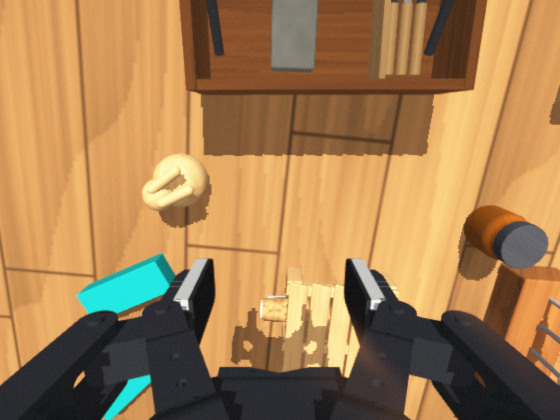

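View pics/s14.png

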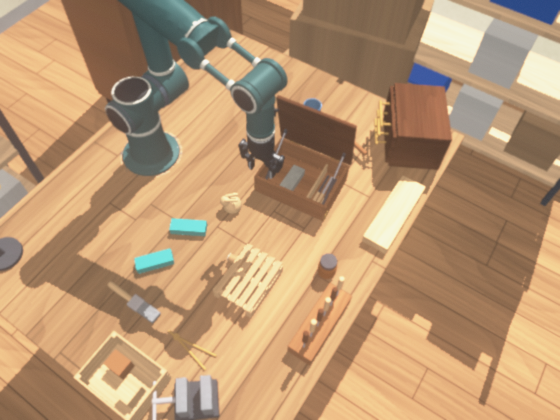

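View pics/sd14.png

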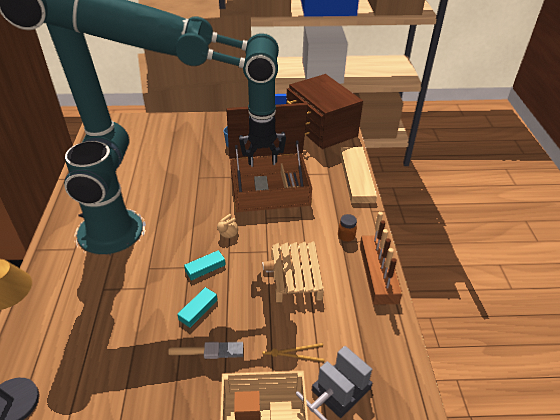

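Everything is in place: the hone lies flat in the bay (wrist (293,35)), the lid is up, and the hare and antler are where they were. A quick numeric check, then hand in.

Run:
```python
from h import *
from cell import order
w=camera_info("wrist");c=np.array([547,186.]);ex=np.array([-.095,.9955]);ey=np.array([-.9955,-.095])
p=[onplane(w,q,40) for q in [(272,67),(314,68)]]
m=(p[0]+p[1])/2
print("width",np.linalg.norm(p[0]-p[1]).round(1),"centre chest x,y",((m[:2]-c)@ex+60).round(1),((m[:2]-c)@ey).round(1))
order.close_job()
```

```text
width 43.7 centre chest x,y -11.4 34.3
the job is handed in; nothing more can be done
```

The hone is in the chest and the job is handed in at about 17 s of the 64 s allowed. `order.close_job()` reports no verdict, so the result rests on my own checks.

**What I did:**
- **Lid:** I lifted it with the closed fingers tilted 45° under its front edge until its struts took it, then backed away. It was standing open in the last pictures.
- **Hone:** I gripped its exposed end and drew it about 130 mm straight out of the rack. I then regripped it at its middle and lowered it into the wide bay until the force reading showed contact, about 8 N upward. After that I released it and moved the arm clear.

**Last checks:**
- **Hone position:** it lies flat about 11 mm in front of the chest's centre and 34 mm to the wide-bay side of it. Its visible width measured 44 mm against the true 46 mm.
- **Everything else:** the antler, hare, other bystanders and turquoise look-alikes look unmoved in the pictures. The force on the tool was near zero.

**One disagreement:** I measured the free floor as about 178 mm wide, from the divider to the outer wall, but the task gives 156 mm for the bay. That leaves the bay's middle uncertain, anywhere from about 22 to 47 mm off the chest's centre. I set the hone down between those, so it is within about 13 mm of the middle either way, against the 65 mm allowed.

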